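Build the stepped forming mandrel

ROBOT

A 6-joint arm with a two-finger parallel gripper is mounted at the origin on the work surface. World frame = base frame: x ahead of the robot, y to its left, z up, the work surface at z = 0. Lengths are in m, angles in rad, forces in N, time in s.
With the tool pointing down it reaches from about 0.25 to 0.8 m from the base axis. Payload 3.9 kg.
Tool frame: the origin (TCP) lies at the very end of the fingers, on their centre line; the grasp point (between the pads) lies 19 mm behind it; z points along the fingers, x is the direction in which the jaws open and shut, and the axes are right-handed (so a half turn about z gives the same grasp; the last joint's range is limited). The gripper opens to 85 mm and grips with 20 to 120 N. Pads are 22 mm wide; open, the fingers measure 114 mm over their backs; the gripper's body (76 mm by 85 mm) begins 54 mm behind the grasp point. The pads swing forward as they close: fully open they stand 13 mm farther back than shut.
Start: joints at [1.177, 0.26, -0.138, 1.173, 0, 1.571], TCP at [0.201, 0.485, 0.231] pointing down, gripper open.
Joint ranges: [-2.78, 2.78], [-0.83, 1.72], [-1.28, 1.37], [-1.9, 2.12], [-1.57, 1.48], [-3.14, 3.14]. Speed limits (rad/s): [2.57, 2.57, 3.14, 3.14, 3.14, 3.14].

INTERFACE

Orientations are given as a rotation vector (axis times angle).
In Python, from bench import * gives the robot as it stands.
- The arm moves only by the shell command python3 -m jog 'ROWS' [OPENING] [FORCE]. ROWS is JSON, a list of rows, each a list of 6 numbers: the shift along the tool's x, y, z as a fraction of full scale, then the turn, a rotation vector about the tool's x, y, z as a fraction of full scale. A call has 1 to 12 rows; each row is the pose to reach, as a shift and turn from the pose commanded when the call began, along the tool's axes at that moment; what a row does not reach only later rows make up. Full scale, the value 1, is 500 mm for a shift and pi/2 rad for a turn. A row lasts 1/10 s, in which the tool goes at most 50 mm and 8.59 degrees, less where a joint would pass 70% of its speed; a pose out of reach is approached as far as the arm can. A call with a number of a shift or a turn outside -1 to 1 is refused whole. A call with a gripper value outside its range is refused whole. OPENING is the opening, from 0 (shut) to 1 (fully open), set as the call begins (- or left out, the last holds). The fingers move at their own pace and stop on an object; FORCE is the grip in N (left out, the last holds). Time passes only in rows, so rows that repeat a pose let the fingers close. It gives the time, the measured TCP pose, the force and the opening at its end, in the units of the state.
- sense(): the state, without advancing time (a new reading comes with each control period).
- read_camera(name): name is "side" or "top"; returns a dict with "img" (400x640x3 uint8, blue, green, red), "fx", "fy", "cx", "cy" (pixels), "rvec" (rotation vector, rad) and "tvec" (3), from world to camera coordinates, as OpenCV has them. Camera axes: x right, y down, z forward; pixel columns grow to the right and rows downward; lengths in m; the calibration is good to about 2 mm. A picture is of the moment at which its call begins. There is no depth.
- close_job(): hands the job in, once; it reports no verdict.
The state is a dict: "clock": time; "joint_pos": joint angles; "qvel": joint speeds; "joint_efforts": joint torques, N m; "tcp_pos": TCP position; "eef_rot": TCP orientation; "ft_force": force on the tool from outside, world axes, zero at the start; "wrist_torque": the same for the moment, N m; "width": finger opening in m.
Only numpy, scipy, OpenCV 4.12 (cv2) and the standard library are available. Lean on these libraries where they do the work, as an engineer would, in place of code of your own. Each camera call takes 0.05 s, during which the arm holds its last target. There are 200 camera calls.

TASK

Thread the three aluminium forming rings onto the upright arbor to make the stepped former for wax sundaes: the largest first at the bottom, then the middle one, then the smallest on top, each pushed gently past the spring catches and fully home, flat on what is below it, before the next one goes on. The arbor is slender, so feel your way on and never lean on the stand with more than 50 N. Let go at the end and leave everything else on the bench where it is.

Things in the scene. Friction and masses are not known exactly. Their poses are not given: they have to be found in the camera images.
- stand: arbor stand, bolted to the bench: dark base plate 130 x 110 mm, grey cross-slide plate, round steel flange 72 mm across (its flat top, 20 mm above the origin, is the seat), and rising from the flange's middle the upright arbor, 20 mm diameter. Origin on the bench under the middle of the base plate; z up, x along the 130 mm side. More than 50 N on any part of the stand is too much.
- nominal_tip (a point): point of the base plate's centre line at the height of the arbor's tip, 78 mm over the bench (58 mm over the seat). Flange and arbor are clamped 5 to 9 mm off this line; which way is NOT measured; it stays the same all through, and must be found by feel (or seen). The tip is flat, with only a 1 mm bevel, 1.5 mm high.
- nominal_catch (a point): point of the same centre line at the height of the spring catches, 68 mm over the bench: two brass bow springs in opposite sides of the arbor, from 62 to 77 mm over the bench, widest in the middle, about 1.8 mm proud of a ring's bore each. They move with the arbor. A ring does not fall past them; it must be pushed down over them with about 8 to 18 N, then it slides on down.
- ring_large: largest forming ring: plain aluminium ring, 62 mm outer diameter, 14 mm thick, bore 21.5 mm right through, about 100 g; at first it lies flat on the bench (its underside at z = 0). Origin at the centre of the ring, half way up; z is its axis. Both faces are alike. It may be gripped across its outside.
- ring_medium: middle-sized forming ring: plain aluminium ring, 52 mm outer diameter, 14 mm thick, bore 21.5 mm right through, about 66 g; at first it lies flat on the bench (its underside at z = 0). Origin at the centre of the ring, half way up; z is its axis. Both faces are alike. It may be gripped across its outside.
- ring_small: smallest forming ring: plain aluminium ring, 42 mm outer diameter, 14 mm thick, bore 21.5 mm right through, about 39 g; at first it lies flat on the bench (its underside at z = 0). Origin at the centre of the ring, half way up; z is its axis. Both faces are alike. It may be gripped across its outside.
- prawn: wax replica of a peeled prawn, pale body with a reddish tail fin, about 130 x 30 x 20 mm, lying flat; origin under its middle. Leave alone.
- lotus_slice: tan wax slice, a plain solid disc without any hole, 50 mm across, 8 mm thick; origin under its middle. Leave alone.
- bowl: blue ceramic bowl, 110 mm across, 50 mm high; origin under its middle. Leave alone.
- spatula: spatula 200 mm long, lying flat; origin under its middle. Leave alone.
- brush: brush 180 mm long, lying flat; origin under its middle. Leave alone.
- plate: white plate, 110 mm across, 15 mm high; origin under its middle. Leave alone.
- cutter: thin-walled steel pastry cutter, a tube 56 mm across, 30 mm high, 2 mm wall; not a forming ring. Origin under its middle. Leave alone.
Things that resemble listed ones, but are neither listed nor needed, are in the scene too. Several things have the shape of the stand; the one meant has the colours described above. What is shaped like the ring_medium but pink is not meant.

How it is judged:
By the outcome, as a careful person would: the job done as asked, in the order asked, and still so for the second after the job is handed in, with the robot touching nothing.
It also fails if it takes over 72 s, if anything falls off the work surface, if the arm or the gripper's body presses on something with over 40 N, if the wrist force passes 120 N, or if a joint passes its speed limit or range.

## Working session

There is one attempt and no reset: what is moved stays moved. The work goes in short steps, Python scripts to look and compute and a shell command to move; the robot and the scene stay as the last step left them, time stands still between calls to the robot, and variables do not carry over. Pictures are saved under pics/ and viewed, about 8 in all and at most 12, crops included, and the job is handed in when it is done.

```bash
ls; mkdir -p pics; python3 - <<'E'
from bench import *
import cv2
for n in("top","side"):
    c=read_camera(n); cv2.imwrite(f"pics/{n}0.png",c["img"]); print(n,c["fx"],c["cx"],c["cy"],c["rvec"],c["tvec"])
s=sense(); print(s)
E
```

```text
pics
top 419.2281115367845 312.51671283882473 199.77655818302526 [ 2.12888563 -2.11458278  0.22406143] [0.001593   0.50421171 0.93460181]
side 418.5447442233305 317.6842391737214 189.55099461298602 [ 2.25693204 -0.62536406  0.30156276] [-0.41079284  0.24112644  1.01933227]
{'clock': 0.1, 'joint_pos': array([ 1.17698667e+00,  2.60630975e-01, -1.39224134e-01,  1.17272398e+00,
        1.03998563e-05,  1.57076986e+00]), 'qvel': array([ 0.0017405 , -0.00350901,  0.0042173 ,  0.00061847, -0.00106861,
        0.00028856]), 'joint_efforts': array([-2.62113299e-04, -4.06506908e+01,  2.54527617e+01,  1.00252495e-02,
        1.56006152e-06,  9.70476094e-06]), 'tcp_pos': array([0.20120872, 0.48424773, 0.23054755]), 'eef_rot': array([ 2.61226788e+00,  1.74341414e+00, -2.33763611e-03]), 'ft_force': array([0.4042464 , 0.58100285, 1.50445055]), 'wrist_torque': array([-0.01233288,  0.00140451, -0.03014751]), 'width': 0.08546002023207344}
```

View pics/top0.png

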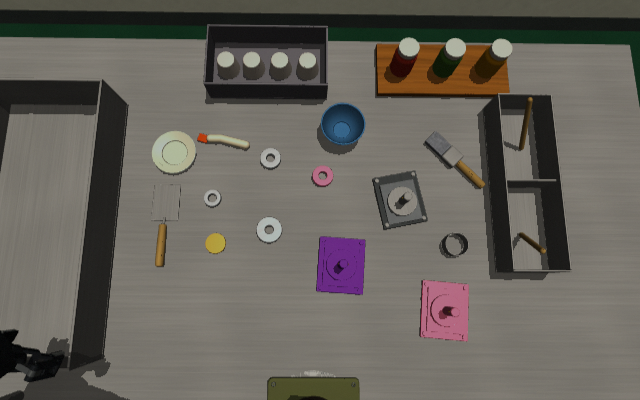

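View pics/side0.png

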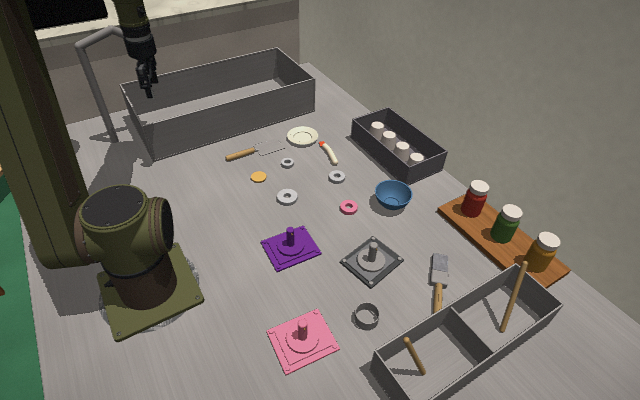

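```bash
cat > h.py <<'E'
import cv2,numpy as np
from bench import *
def tiles(imgs,fn,z=5,h=20):
    # imgs: rows of lists of (img,cx,cy); tick every 5 px (long at multiples of 10)
    out=[]
    for row in imgs:
        r=[]
        for im,cx,cy in row:
            t=cv2.resize(im[cy-h:cy+h,cx-h:cx+h],None,fx=z,fy=z,interpolation=cv2.INTER_CUBIC)
            t=cv2.convertScaleAbs(t,alpha=1.5)
            for k in range(0,2*h,5):
                L=8 if k%10==0 else 4
                cv2.line(t,(k*z,0),(k*z,L),(0,255,255),1);cv2.line(t,(0,k*z),(L,k*z),(0,255,255),1)
            cv2.putText(t,f"{cx-h},{cy-h}",(12,20),0,.4,(0,255,255),1)
            r.append(t)
        out.append(np.hstack(r))
    cv2.imwrite(fn,np.vstack(out))
def cam(n):
    c=read_camera(n);R=cv2.Rodrigues(c["rvec"])[0]
    K=np.array([[c["fx"],0,c["cx"]],[0,c["fy"],c["cy"]],[0,0,1]]);return dict(c,R=R,K=K)
def onz(c,u,v,z):
    d=c["R"].T@np.linalg.solve(c["K"],[u,v,1]);o=-c["R"].T@c["tvec"];return o+d*(z-o[2])/d[2]
def proj(c,p):
    return cv2.projectPoints(np.array(p,float).reshape(-1,3),c["rvec"],c["tvec"],c["K"],None)[0].reshape(-1,2)
E
python3 - <<'E'
from h import *
t=cv2.imread("pics/top0.png");s=cv2.imread("pics/side0.png")
tiles([[(t,269,230),(t,270,158),(t,212,198),(t,400,200)],[(s,287,197),(s,336,176),(s,287,162),(s,372,256)]],"pics/a.png")
E
```

```text
(no output)
```

View pics/a.png

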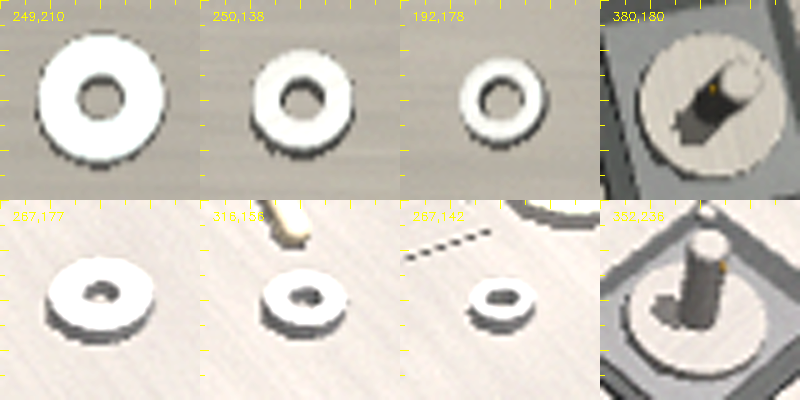

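```bash
python3 - <<'E'
from h import *
T=cam("top");S=cam("side")
for n,a,b,z in[("L",(269.1,229.2),(287,195.9),.014),("M",(270.4,157.9),(336.9,175.2),.014),("S",(212.5,197.8),(287.4,161.6),.014),("tip",(408.4,195),(373.8,245.2),.078),("flange",(402.5,201),(371.4,260.8),.02)]:
    a=np.array(a)-.4;b=np.array(b)-.4
    X=cv2.triangulatePoints(*[np.hstack([c["K"]@c["R"],(c["K"]@c["tvec"])[:,None]]) for c in(T,S)],a,b)[:,0];X=X[:3]/X[3]
    print(n,(onz(T,*a,z)*1e3).round(1),(onz(S,*b,z)*1e3).round(1),(X*1e3).round(1))
print(-T["R"].T@T["tvec"],-S["R"].T@S["tvec"])
s=sense();print(s["clock"],s["tcp_pos"]);R=cv2.Rodrigues(s["eef_rot"])[0]
# turn to tool x=+x, y=-y, z down
G=np.diag([1.,-1,-1]);print("R",R.round(3),"turn frac",cv2.Rodrigues(R.T@G)[0].ravel()/(np.pi/2))
print("shift to above L (z .15), tool",R.T@(np.array([.366,.088,.12])-s["tcp_pos"])/.5)
E
```

```text
L [439.6 109.4  14. ] [438.2 106.3  14. ] [440.  109.8  10.2]
M [617.9 110.9  14. ] [619.  110.1  14. ] [618.7 110.7  13.5]
S [515.5 249.   14. ] [516.2 247.6  14. ] [516.3 249.1  12.8]
tip [ 512.5 -213.7   78. ] [ 509.5 -215.5   78. ] [ 512.2 -214.    75.2]
flange [ 510.  -212.9   20. ] [ 507.6 -218.6   20. ] [ 511.5 -214.6   12.8]
[0.30932076 0.01546693 1.0157726 ] [ 0.03002744 -0.69876378  0.88133905]
0.2 [0.20127383 0.4844396  0.23077174]
R [[ 0.384  0.923 -0.   ]
 [ 0.923 -0.384 -0.001]
 [-0.001 -0.    -1.   ]] turn frac [4.36779665e-04 6.86106513e-04 7.49296158e-01]
shift to above L (z .15), tool [-0.60550931  0.60847182  0.22225734]
```

```bash
python3 -m jog '[[-0.511,0.7275,0,0,0,0.749],[-0.511,0.7275,0,0,0,0.749],[-0.511,0.7275,0,0,0,0.749],[-0.511,0.7275,0,0,0,0.749],[-0.511,0.7275,0,0,0,0.749],[-0.511,0.7275,0,0,0,0.749],[-0.511,0.7275,0,0,0,0.749],[-0.511,0.7275,0.1,0,0,0.749],[-0.511,0.7275,0.2,0,0,0.749],[-0.511,0.7275,0.26,0,0,0.749],[-0.511,0.7275,0.26,0,0,0.749],[-0.511,0.7275,0.26,0,0,0.749]]' 1 60
python3 -m jog '[[0,0,0,0,0,0],[0,0,0,0,0,0],[0,0,0,0,0,0]]'
python3 - <<'E'
from h import *
T=cam("top");S=cam("side");s=sense();p=s["tcp_pos"];print(s)
a=proj(T,p)[0];b=proj(S,p)[0];print(a,b)
tiles([[(T["img"],269,230),(S["img"],287,190)]],"pics/b.png",z=10)
E
```

```text
clock: 1.4
tcp_pos: [0.4368, 0.1077, 0.0985]
eef_rot: [3.14, -0.003, -0.01]
ft_force: [-0.2, -0.3, 0.7]
width: 0.0854
clock: 1.7
tcp_pos: [0.4405, 0.1102, 0.1029]
eef_rot: [-3.141, -0.002, -0.005]
ft_force: [-1.0, -0.3, -1.0]
width: 0.0858
{'clock': 1.8, 'joint_pos': array([ 2.44899462e-01,  2.38003169e-01, -5.33595549e-01,  7.96654953e-01,
        4.51493676e-05,  1.81424694e+00]), 'qvel': array([-0.00298537,  0.00544509, -0.00854879, -0.00235014, -0.00126964,
       -0.00033561]), 'joint_efforts': array([-3.15179955e-02, -3.52097619e+01,  2.14134228e+01, -1.86171953e-02,
       -1.44771773e-03,  6.81522179e-04]), 'tcp_pos': array([0.44010458, 0.11000402, 0.1024975 ]), 'eef_rot': array([-3.14093095e+00, -2.27544982e-03, -3.85756469e-03]), 'ft_force': array([ 0.71706632, -0.7081456 ,  0.91603465]), 'wrist_torque': array([-0.01993671, -0.00978589,  0.00249625]), 'width': 0.08572902790147548}
[264.79317872 223.3271573 ] [285.70522217 172.0670299 ]
```

View pics/b.png

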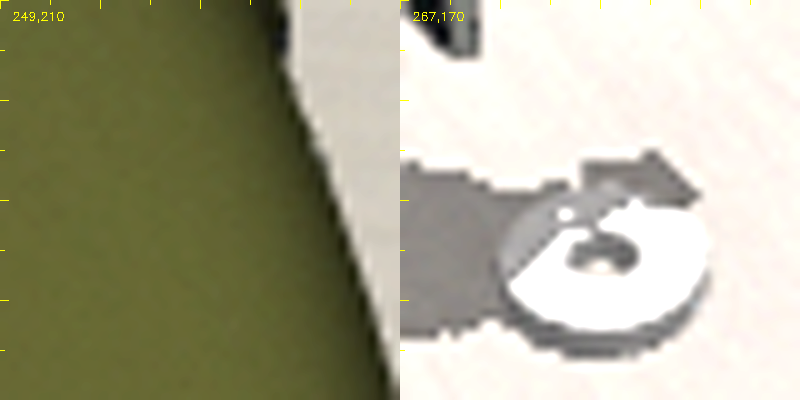

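```bash
python3 -m jog '[[-0.002,0.003,0.1,0,0,0],[-0.002,0.003,0.15,0,0,0],[-0.002,0.003,0.18,0,0,0],[-0.002,0.003,0.195,0,0,0],[-0.002,0.003,0.195,0,0,0],[-0.002,0.003,0.195,0,0,0]]'
python3 -m jog '[[0,0,0,0,0,0],[0,0,0,0,0,0],[0,0,0,0,0,0],[0,0,0,0,0,0],[0,0,0,0,0,0]]' 0 20
python3 -m jog '[[0,0,0,0,0,0],[0,0,0,0,0,0],[0,0,0,0,0,0],[0,0,0,0,0,0]]'
python3 - <<'E'
from h import *
S=cam("side");print(sense()["width"],sense()["tcp_pos"])
tiles([[(S["img"],287,190)]],"pics/c.png",z=10)
E
```

```text
clock: 2.4
tcp_pos: [0.4391, 0.1081, 0.0046]
eef_rot: [-3.141, -0.001, -0.002]
ft_force: [-0.7, 0.5, -0.2]
width: 0.0854
clock: 2.9
tcp_pos: [0.4391, 0.108, 0.0051]
eef_rot: [-3.141, -0.0, -0.003]
ft_force: [-1.8, 0.5, 7.5]
width: 0.0606
clock: 3.3
tcp_pos: [0.4391, 0.1081, 0.0052]
eef_rot: [-3.141, -0.0, -0.003]
ft_force: [-0.8, -0.8, 7.3]
width: 0.0605
0.060258444010133354 [0.43913758 0.10805299 0.00517128]
```

View pics/c.png

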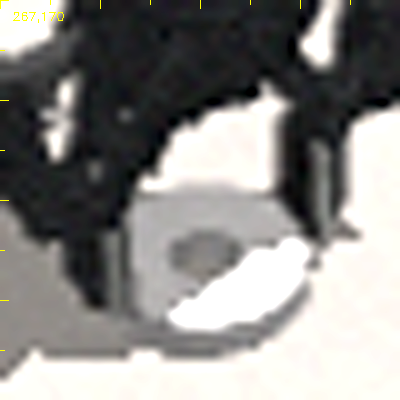

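```bash
python3 -m jog '[[0,0,0,0,0,0],[0,0,0,0,0,0],[0,0,0,0,0,-0.1],[0,0,0,0,0,-1],[0,0,0,0,0,-1],[0,0,0,0,0,-1],[0,0,0,0,0,-1],[0,0,0,0,0,-1],[0,0,0,0,0,-1],[0,0,0,0,0,-1],[0,0,0,0,0,-1],[0,0,0,0,0,-1]]' 1
python3 -m jog '[[0,0,0.003,0,0,-0.06],[0,0,0.003,0,0,-0.06],[0,0,0.003,0,0,-0.06]]'
python3 -c "
from h import *
print(sense()['eef_rot'],sense()['joint_pos'],sense()['width'])"
```

```text
clock: 4.55
tcp_pos: [0.4383, 0.1078, 0.0038]
eef_rot: [-2.292, -2.149, 0.0]
ft_force: [-0.9, 0.8, 0.3]
width: 0.0854
clock: 4.85
tcp_pos: [0.4383, 0.1078, 0.0023]
eef_rot: [-2.197, -2.246, 0.0]
ft_force: [0.7, -0.0, -0.4]
width: 0.0856
[-2.19698585e+00 -2.24558306e+00  2.26682595e-04] [ 2.41110083e-01  3.70532752e-01 -6.74523835e-01  5.25880351e-01
 -4.70907965e-05  2.19232982e-01] 0.08556895896977737
```

```bash
python3 -m jog '[[0,0.0016,0,0,0,0.015],[0,0.0016,0,0,0,0.015],[0,0.0016,0,0,0,0.015],[0,0.0016,0,0,0,0.015],[0,0.0016,0,0,0,0.015],[0,0.0016,0,0,0,0.015],[0,0.0016,0,0,0,0.015]]' 0 80
python3 -m jog '[[0,0,-0.05,0,0,0],[0,0,-0.15,0,0,0],[0,0,-0.24,0,0,0],[0,0,-0.24,0,0,0],[0,0,-0.24,0,0,0],[0,0,-0.24,0,0,0]]'
python3 -c "
from h import *
s=sense();print(s)
R=cv2.Rodrigues(s['eef_rot'])[0];print(R.T@(np.array([.511,-.2145,.13])-s['tcp_pos'])/.5)"
```

```text
clock: 5.55
tcp_pos: [0.4395, 0.108, 0.0037]
eef_rot: [2.221, 2.221, 0.002]
ft_force: [-3.6, -0.1, 14.2]
width: 0.0578
clock: 6.15
tcp_pos: [0.4378, 0.1075, 0.1212]
eef_rot: [-2.22, -2.221, 0.003]
ft_force: [-0.4, -0.2, -0.5]
width: 0.0576
{'clock': 6.15, 'joint_pos': array([ 2.40776871e-01,  2.17449839e-01, -5.04687480e-01,  8.51166589e-01,
       -1.40159538e-05,  2.40745529e-01]), 'qvel': array([ 0.00030628,  0.01635292, -0.01493236,  0.00246898,  0.00014576,
       -0.00115607]), 'joint_efforts': array([ 5.54010021e-04, -3.62080407e+01,  2.31940681e+01, -7.79178925e-02,
       -2.69663888e-04,  2.82596106e-03]), 'tcp_pos': array([0.4378245 , 0.10749891, 0.12116711]), 'eef_rot': array([-2.22049517, -2.22056481,  0.00337902]), 'ft_force': array([-0.38940521, -0.21497714, -0.54666947]), 'wrist_torque': array([ 0.00514922,  0.01407214, -0.00914988]), 'width': 0.05760457467513116}
[-0.64401321  0.14628789 -0.01762779]
```

```bash
python3 -m jog '[[-0.644,0.146,0,0,0,0],[-0.644,0.146,0,0,0,0],[-0.644,0.146,0,0,0,0],[-0.644,0.146,0,0,0,0],[-0.644,0.146,0,0,0,0],[-0.644,0.146,0,0,0,0],[-0.644,0.146,0,0,0,0],[-0.644,0.146,0,0,0,0],[-0.644,0.146,0.02,0,0,0],[-0.644,0.146,0.036,0,0,0],[-0.644,0.146,0.036,0,0,0]]'
python3 -m jog '[[0,0,0,0,0,0],[0,0,0,0,0,0],[0,0,0,0,0,0],[0,0,0,0,0,0]]'
python3 - <<'E'
from h import *
S=cam("side");s=sense();p=s["tcp_pos"];print(p,s["eef_rot"])
# hypothesis: ring underside at TCP z -.002..; project ring circles
c=proj(S,p+[0,0,.012])[0];print("ring top centre proj",c,"tip",proj(S,[.511,-.2145,.078])[0])
tiles([[(S["img"],int(c[0]),int(c[1])+10)]],"pics/d.png",z=8,h=36)
E
```

```text
clock: 7.25
tcp_pos: [0.5099, -0.212, 0.1017]
eef_rot: [-2.215, -2.22, 0.003]
ft_force: [1.0, -0.4, -0.6]
width: 0.0577
clock: 7.65
tcp_pos: [0.5126, -0.214, 0.1048]
eef_rot: [2.22, 2.222, 0.001]
ft_force: [-0.3, 0.1, -0.4]
width: 0.0576
[ 0.51250677 -0.21410528  0.10470888] [2.22023155e+00 2.22160151e+00 5.06335590e-04]
ring top centre proj [375.87337535 233.65448911] tip [373.64892421 244.28631663]
```

View pics/d.png

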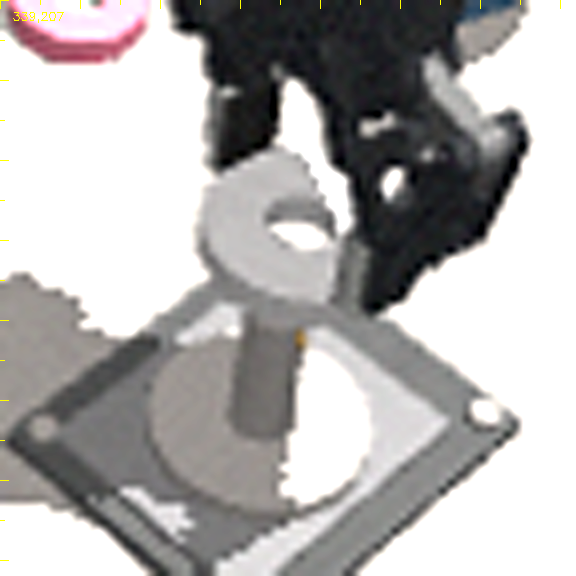

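```bash
python3 -m jog '[[-0.0008,-0.003,0.02,0,0,0],[-0.0008,-0.003,0.035,0,0,0],[-0.0008,-0.003,0.04,0,0,0],[-0.0008,-0.003,0.04,0,0,0]]'
for i in 1; do python3 -m jog '[[0,0,0.002,0,0,0],[0,0,0.004,0,0,0],[0,0,0.004,0,0,0]]'
python3 -m jog '[[0,0,0.002,0,0,0],[0,0,0.002,0,0,0]]'
python3 -m jog '[[0,0,0.002,0,0,0],[0,0,0.002,0,0,0]]'; done
```

```text
clock: 8.1
tcp_pos: [0.51, -0.2143, 0.0833]
eef_rot: [-2.22, -2.22, 0.001]
ft_force: [0.1, -0.2, -0.8]
width: 0.0573
clock: 8.4
tcp_pos: [0.5108, -0.2146, 0.0824]
eef_rot: [2.221, 2.222, 0.0]
ft_force: [0.2, 0.2, -1.0]
width: 0.0572
clock: 8.6
tcp_pos: [0.511, -0.2146, 0.0816]
eef_rot: [2.221, 2.221, 0.0]
ft_force: [0.2, 0.1, -0.4]
width: 0.0572
clock: 8.8
tcp_pos: [0.5105, -0.2144, 0.0802]
eef_rot: [-2.221, -2.222, -0.0]
ft_force: [0.3, 0.3, -0.0]
width: 0.0577
```

```bash
for i in 1; do python3 -m jog '[[0,0,0.002,0,0,0],[0,0,0.002,0,0,0]]'
python3 -m jog '[[0,0,0.002,0,0,0],[0,0,0.002,0,0,0]]'
python3 -m jog '[[0,0,0.002,0,0,0],[0,0,0.002,0,0,0]]'; done; python3 -c "
from h import *
print(sense()['wrist_torque'],sense()['ft_force'])"
```

```text
clock: 9.0
tcp_pos: [0.5102, -0.2141, 0.079]
eef_rot: [-2.22, -2.221, 0.0]
ft_force: [-0.2, 0.7, -1.0]
width: 0.0578
clock: 9.2
tcp_pos: [0.5102, -0.2142, 0.0778]
eef_rot: [-2.22, -2.221, 0.0]
ft_force: [-0.9, 1.6, -0.7]
width: 0.0576
clock: 9.4
tcp_pos: [0.5102, -0.2142, 0.077]
eef_rot: [-2.22, -2.221, 0.0]
ft_force: [-0.5, 1.9, -0.8]
width: 0.0572
[ 0.54138962  0.31249333 -0.00503778] [-0.52551452  1.91155069 -0.81490375]
```

```bash
for i in 1; do python3 -m jog '[[0.001,-0.0004,0.002,0,0,0],[0.001,-0.0004,0.002,0,0,0]]'
python3 -m jog '[[0,0,0.002,0,0,0],[0,0,0.002,0,0,0]]'
python3 -m jog '[[0,0,0.002,0,0,0],[0,0,0.002,0,0,0]]'; done; python3 -c "
from h import *
print(sense()['wrist_torque'],sense()['ft_force'])"
```

```text
clock: 9.6
tcp_pos: [0.5104, -0.214, 0.0761]
eef_rot: [-2.221, -2.222, 0.0]
ft_force: [-1.4, 1.5, -0.6]
width: 0.0576
clock: 9.8
tcp_pos: [0.5104, -0.214, 0.0753]
eef_rot: [-2.221, -2.222, -0.0]
ft_force: [-1.6, 2.6, 0.7]
width: 0.0576
clock: 10.0
tcp_pos: [0.5105, -0.2139, 0.0744]
eef_rot: [-2.221, -2.222, -0.0]
ft_force: [-3.2, 2.8, 2.2]
width: 0.0578
[0.59313824 0.52080371 0.00713211] [-3.15239411  2.81392174  2.15169037]
```

```bash
for i in 1; do python3 -m jog '[[0.0012,-0.0016,0.002,0,0,0],[0.0012,-0.0016,0.004,0,0,0],[0.0012,-0.0016,0.004,0,0,0]]'
python3 -m jog '[[0,0,0.003,0,0,0],[0,0,0.003,0,0,0]]'
python3 -m jog '[[0,0,0.003,0,0,0],[0,0,0.003,0,0,0]]'; done; python3 -c "
from h import *
print(sense()['wrist_torque'],sense()['ft_force'])"
```

```text
clock: 10.3
tcp_pos: [0.5105, -0.2138, 0.0732]
eef_rot: [2.22, 2.22, 0.001]
ft_force: [-2.6, 3.1, 7.7]
width: 0.0578
clock: 10.5
tcp_pos: [0.5106, -0.2138, 0.0726]
eef_rot: [2.219, 2.22, 0.002]
ft_force: [-4.0, 3.6, 12.8]
width: 0.0577
clock: 10.7
tcp_pos: [0.5104, -0.2138, 0.0704]
eef_rot: [2.22, 2.22, 0.001]
ft_force: [-1.2, 2.4, 1.5]
width: 0.0576
[0.353616   0.24354911 0.0755491 ] [-1.22251081  2.36825089  1.54031203]
```

```bash
for i in 1; do python3 -m jog '[[0.0006,-0.0004,0.005,0,0,0],[0.0006,-0.0004,0.01,0,0,0],[0.0006,-0.0004,0.015,0,0,0],[0.0006,-0.0004,0.02,0,0,0],[0.0006,-0.0004,0.02,0,0,0]]'
python3 -m jog '[[0,0,0.01,0,0,0],[0,0,0.02,0,0,0],[0,0,0.03,0,0,0],[0,0,0.04,0,0,0],[0,0,0.04,0,0,0]]'; done; python3 -c "
from h import *
print(sense()['wrist_torque'],sense()['ft_force'])"
```

```text
clock: 11.2
tcp_pos: [0.5102, -0.2135, 0.0589]
eef_rot: [2.22, 2.221, 0.001]
ft_force: [1.9, 0.2, -2.8]
width: 0.0574
clock: 11.7
tcp_pos: [0.509, -0.2131, 0.0382]
eef_rot: [-2.22, -2.221, 0.001]
ft_force: [0.3, 0.3, -0.9]
width: 0.0577
[-0.02467809 -0.03600066  0.04000002] [ 0.33423678  0.30389837 -0.90828353]
```

```bash
for i in 1; do python3 -m jog '[[0,0,0.01,0,0,0],[0,0,0.018,0,0,0],[0,0,0.022,0,0,0],[0,0,0.022,0,0,0]]'
python3 -m jog '[[0,0,0.002,0,0,0],[0,0,0.002,0,0,0]]'
python3 -m jog '[[0,0,0.002,0,0,0],[0,0,0.002,0,0,0]]'
python3 -m jog '[[0,0,0.002,0,0,0],[0,0,0.002,0,0,0]]'; done
```

```text
clock: 12.1
tcp_pos: [0.5092, -0.213, 0.0279]
eef_rot: [-2.221, -2.221, 0.0]
ft_force: [-0.6, 0.5, -0.2]
width: 0.0572
clock: 12.3
tcp_pos: [0.5096, -0.2132, 0.0274]
eef_rot: [2.221, 2.222, 0.0]
ft_force: [0.7, -1.0, -0.6]
width: 0.0574
clock: 12.5
tcp_pos: [0.5095, -0.2132, 0.0263]
eef_rot: [2.221, 2.222, 0.0]
ft_force: [-0.3, 0.3, -1.1]
width: 0.0573
clock: 12.7
tcp_pos: [0.5095, -0.2131, 0.0252]
eef_rot: [-2.221, -2.222, 0.0]
ft_force: [0.5, -0.4, -0.5]
width: 0.0575
```

```bash
for i in 1; do python3 -m jog '[[0,0,0.002,0,0,0],[0,0,0.002,0,0,0]]'
python3 -m jog '[[0,0,0.002,0,0,0],[0,0,0.002,0,0,0]]'
python3 -m jog '[[0,0,0.002,0,0,0],[0,0,0.002,0,0,0]]'; done
```

```text
clock: 12.9
tcp_pos: [0.5094, -0.2131, 0.0242]
eef_rot: [-2.221, -2.222, 0.0]
ft_force: [-0.1, -0.1, -0.6]
width: 0.0573
clock: 13.1
tcp_pos: [0.5096, -0.2132, 0.0238]
eef_rot: [2.221, 2.222, 0.0]
ft_force: [-1.0, 0.2, 3.7]
width: 0.0572
clock: 13.3
tcp_pos: [0.5096, -0.2132, 0.0237]
eef_rot: [2.221, 2.221, 0.001]
ft_force: [-3.9, 0.9, 11.5]
width: 0.0577
```

```bash
python3 -m jog '[[0,0,-0.001,0,0,0],[0,0,-0.001,0,0,0],[0,0,-0.001,0,0,0],[0,0,-0.001,0,0,0],[0,0,-0.05,0,0,0],[0,0,-0.15,0,0,0],[0,0,-0.24,0,0,0],[0,0,-0.24,0,0,0]]' 1
python3 -m jog '[[0.648,0.218,0,0,0,-0.222],[0.648,0.218,0,0,0,-0.222],[0.648,0.218,0,0,0,-0.222],[0.648,0.218,0,0,0,-0.222],[0.648,0.218,0,0,0,-0.222],[0.648,0.218,0,0,0,-0.222],[0.648,0.218,0,0,0,-0.222],[0.648,0.218,0.08,0,0,-0.222],[0.648,0.218,0.14,0,0,-0.222],[0.648,0.218,0.14,0,0,-0.222],[0.648,0.218,0.14,0,0,-0.222]]'
python3 - <<'E'
from h import *
S=cam("side");s=sense();p=s["tcp_pos"];print(p,s["eef_rot"],s["width"])
R=cv2.Rodrigues(s['eef_rot'])[0];print(R.T@(np.array([.6187,.1107,.003])-p)/.5)
im=cv2.resize(S["img"][130:300,250:450],None,fx=4,fy=4,interpolation=cv2.INTER_CUBIC);cv2.imwrite("pics/e.png",im[:600])
E
```

```text
clock: 14.1
tcp_pos: [0.514, -0.215, 0.1487]
eef_rot: [2.213, 2.214, 0.007]
ft_force: [1.3, -0.9, 0.1]
width: 0.0856
clock: 15.2
tcp_pos: [0.6176, 0.1106, 0.0716]
eef_rot: [-1.801, -2.572, 0.003]
ft_force: [0.7, -1.1, 0.3]
width: 0.0857
[0.61888175 0.11070683 0.07299244] [1.80217611e+00 2.57271434e+00 7.07021071e-04] 0.08553427267801156
[ 1.28230287e-04 -4.35062038e-04  1.39984609e-01]
```

View pics/e.png

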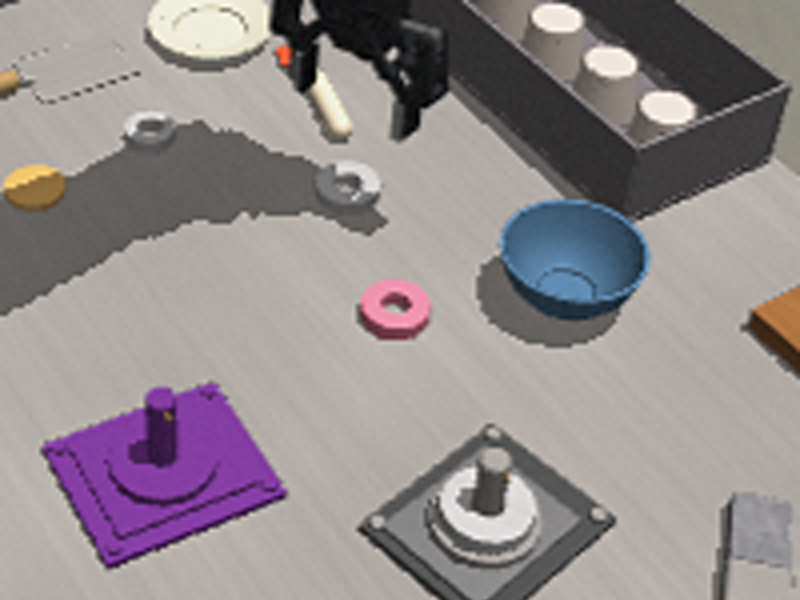

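```bash
python3 -m jog '[[0,0,0.06,0,0,0],[0,0,0.1,0,0,0],[0,0,0.125,0,0,0],[0,0,0.134,0,0,0],[0,0,0.134,0,0,0]]'
python3 -m jog '[[0,0,0,0,0,0],[0,0,0,0,0,0],[0,0,0,0,0,0],[0,0,0,0,0,0],[0,0,0,0,0,0],[0,0,0,0,0,0],[0,0,0,0,0,0]]' 0 20
python3 -m jog '[[0,0,0,0,0,0],[0,0,0,0,0,0],[0,0,0,0,0,0.1],[0,0,0,0,0,1],[0,0,0,0,0,1],[0,0,0,0,0,1],[0,0,0,0,0,1],[0,0,0,0,0,1],[0,0,0,0,0,1],[0,0,0,0,0,1],[0,0,0,0,0,1],[0,0,0,0,0,1]]' 1
python3 -m jog '[[0,0,0,0,0,0.06],[0,0,0,0,0,0.06],[0,0,0,0,0,0.06],[0,0,0,0,0,0.06]]'
python3 -c "
from h import *
print(sense()['eef_rot'],sense()['tcp_pos'])"
```

```text
clock: 15.75
tcp_pos: [0.6189, 0.1107, 0.0059]
eef_rot: [1.802, 2.573, 0.001]
ft_force: [-0.5, -0.3, -0.6]
width: 0.0854
clock: 16.45
tcp_pos: [0.6194, 0.111, 0.0069]
eef_rot: [1.801, 2.572, 0.002]
ft_force: [-0.9, -0.0, 5.7]
width: 0.0506
clock: 17.65
tcp_pos: [0.6183, 0.1109, 0.0051]
eef_rot: [-3.075, -0.645, 0.001]
ft_force: [0.3, -0.6, -0.6]
width: 0.0851
clock: 18.05
tcp_pos: [0.6183, 0.1109, 0.0052]
eef_rot: [-3.1, -0.511, 0.0]
ft_force: [0.8, 0.2, 0.1]
width: 0.0855
[-3.09966362e+00 -5.11380558e-01  3.48699704e-04] [0.61832475 0.11088455 0.00518783]
```

```bash
python3 -m jog '[[0,0,0.002,0,0,0],[0,0,0.002,0,0,0],[0,0,0.002,0,0,0],[0,0,0.002,0,0,0],[0,0,0.002,0,0,0],[0,0,0.002,0,0,0],[0,0,0.002,0,0,0],[0,0,0.002,0,0,0]]' 0 80
python3 -m jog '[[0,0,-0.05,0,0,0.208],[0,0,-0.15,0,0,0.208],[0,0,-0.24,0,0,0.208],[0,0,-0.24,0,0,0.208],[0,0,-0.24,0,0,0.208],[0,0,-0.24,0,0,0.208]]'
python3 -c "
from h import *
s=sense();print(s['eef_rot'],s['joint_pos'])
R=cv2.Rodrigues(s['eef_rot'])[0];print(R.T@(np.array([.5096,-.2132,.102])-s['tcp_pos'])/.5)"
```

```text
clock: 18.85
tcp_pos: [0.6188, 0.1109, 0.0051]
eef_rot: [3.1, 0.51, 0.001]
ft_force: [-1.0, -0.6, 4.7]
width: 0.0475
clock: 19.45
tcp_pos: [0.6172, 0.1107, 0.1227]
eef_rot: [3.141, -0.001, -0.004]
ft_force: [-0.5, -0.2, -2.0]
width: 0.0477
[ 3.14107054e+00 -1.24473802e-03 -4.42102184e-03] [ 1.77417435e-01  4.94312105e-01 -6.52430865e-02  1.01410348e+00
 -1.26670207e-05  1.74900634e+00]
[-0.21447036  0.64785387  0.04241908]
```

```bash
python3 -m jog '[[-0.2145,0.648,0,0,0,0],[-0.2145,0.648,0,0,0,0],[-0.2145,0.648,0,0,0,0],[-0.2145,0.648,0,0,0,0],[-0.2145,0.648,0,0,0,0],[-0.2145,0.648,0,0,0,0],[-0.2145,0.648,0,0,0,0],[-0.2145,0.648,0,0,0,0],[-0.2145,0.648,0.03,0,0,0],[-0.2145,0.648,0.055,0,0,0],[-0.2145,0.648,0.06,0,0,0],[-0.2145,0.648,0.06,0,0,0]]'
python3 -m jog '[[0,0,0,0,0,0],[0,0,0,0,0,0],[0,0,0,0,0,0],[0,0,0,0,0,0]]'
```

```text
clock: 20.65
tcp_pos: [0.5098, -0.2118, 0.0928]
eef_rot: [-3.14, -0.0, 0.005]
ft_force: [0.5, 0.3, -0.0]
width: 0.0476
clock: 21.05
tcp_pos: [0.5112, -0.213, 0.0948]
eef_rot: [3.141, -0.001, 0.001]
ft_force: [-0.4, -1.1, -1.0]
width: 0.0472
```

```bash
for i in 1; do python3 -m jog '[[-0.0032,0.0004,0.01,0,0,0],[-0.0032,0.0004,0.018,0,0,0],[-0.0032,0.0004,0.018,0,0,0],[-0.0032,0.0004,0.018,0,0,0]]'
python3 -m jog '[[0,0,0.002,0,0,0],[0,0,0.004,0,0,0],[0,0,0.004,0,0,0]]'
python3 -m jog '[[0,0,0.002,0,0,0],[0,0,0.004,0,0,0],[0,0,0.004,0,0,0]]'
python3 -m jog '[[0,0,0.002,0,0,0],[0,0,0.004,0,0,0],[0,0,0.004,0,0,0]]'; done; python3 -c "
from h import *
print(sense()['wrist_torque'],sense()['ft_force'])"
```

```text
clock: 21.45
tcp_pos: [0.5089, -0.2131, 0.085]
eef_rot: [-3.141, 0.002, 0.001]
ft_force: [-0.4, 0.3, 0.4]
width: 0.0475
clock: 21.75
tcp_pos: [0.5092, -0.2132, 0.0832]
eef_rot: [-3.142, 0.002, 0.0]
ft_force: [0.4, -0.5, -1.0]
width: 0.0472
clock: 22.05
tcp_pos: [0.5091, -0.2131, 0.0811]
eef_rot: [-3.141, 0.002, 0.0]
ft_force: [-0.5, -1.1, -0.8]
width: 0.0475
clock: 22.35
tcp_pos: [0.509, -0.2131, 0.0791]
eef_rot: [-3.141, 0.002, 0.001]
ft_force: [0.3, -0.4, -0.8]
width: 0.0473
[0.00091689 0.01654558 0.02953819] [ 0.28451267 -0.39511485 -0.78878801]
```

Threaded without contact; push on over the catches.

```bash
for i in 1; do python3 -m jog '[[0,0,0.003,0,0,0],[0,0,0.006,0,0,0],[0,0,0.006,0,0,0]]'
python3 -m jog '[[0,0,0.004,0,0,0],[0,0,0.004,0,0,0]]'
python3 -m jog '[[0,0,0.003,0,0,0],[0,0,0.003,0,0,0]]'
python3 -m jog '[[0,0,0.003,0,0,0],[0,0,0.003,0,0,0]]'; done
```

```text
clock: 22.65
tcp_pos: [0.5092, -0.2132, 0.0762]
eef_rot: [3.142, -0.002, 0.0]
ft_force: [-0.2, 0.5, -0.7]
width: 0.0475
clock: 22.85
tcp_pos: [0.5096, -0.2133, 0.0746]
eef_rot: [3.141, -0.002, 0.001]
ft_force: [0.6, 0.2, 1.6]
width: 0.0474
clock: 23.05
tcp_pos: [0.5098, -0.2135, 0.074]
eef_rot: [3.141, -0.002, 0.003]
ft_force: [-0.9, 0.7, 7.6]
width: 0.0476
clock: 23.25
tcp_pos: [0.5096, -0.2132, 0.0714]
eef_rot: [-3.141, 0.002, -0.001]
ft_force: [2.6, -0.3, -2.1]
width: 0.0477
```

```bash
for i in 1; do python3 -m jog '[[0,0,0.01,0,0,0],[0,0,0.02,0,0,0],[0,0,0.03,0,0,0],[0,0,0.04,0,0,0],[0,0,0.05,0,0,0],[0,0,0.056,0,0,0],[0,0,0.056,0,0,0],[0,0,0.056,0,0,0]]'
python3 -m jog '[[0,0,0.002,0,0,0],[0,0,0.004,0,0,0],[0,0,0.004,0,0,0]]'
python3 -m jog '[[0,0,0.002,0,0,0],[0,0,0.002,0,0,0]]'
python3 -m jog '[[0,0,0.002,0,0,0],[0,0,0.002,0,0,0]]'
python3 -m jog '[[0,0,0.002,0,0,0],[0,0,0.002,0,0,0]]'; done
```

```text
clock: 24.05
tcp_pos: [0.5088, -0.2131, 0.043]
eef_rot: [-3.141, 0.002, 0.001]
ft_force: [-0.5, 0.2, -0.6]
width: 0.0475
clock: 24.35
tcp_pos: [0.5091, -0.2132, 0.0413]
eef_rot: [-3.142, 0.002, 0.0]
ft_force: [-0.4, 0.6, -1.6]
width: 0.0475
clock: 24.55
tcp_pos: [0.5092, -0.2132, 0.0403]
eef_rot: [3.142, -0.002, -0.0]
ft_force: [0.1, -0.1, -0.8]
width: 0.0475
clock: 24.75
tcp_pos: [0.5091, -0.2132, 0.0392]
eef_rot: [-3.142, 0.002, 0.0]
ft_force: [-0.2, 0.4, -1.2]
width: 0.0478
clock: 24.95
tcp_pos: [0.5092, -0.2132, 0.039]
eef_rot: [3.141, -0.002, 0.0]
ft_force: [-2.5, 0.3, 4.9]
width: 0.0478
```

```bash
python3 -m jog '[[0,0,0.002,0,0,0],[0,0,0.002,0,0,0]]'
python3 -m jog '[[0,0,-0.001,0,0,0],[0,0,-0.001,0,0,0],[0,0,-0.001,0,0,0],[0,0,-0.001,0,0,0],[0,0,-0.05,0,0,0],[0,0,-0.15,0,0,0],[0,0,-0.24,0,0,0],[0,0,-0.24,0,0,0]]' 1
python3 -m jog '[[0.0136,-0.9234,0,0,0,0],[0.0136,-0.9234,0,0,0,0],[0.0136,-0.9234,0,0,0,0],[0.0136,-0.9234,0,0,0,0],[0.0136,-0.9234,0,0,0,0],[0.0136,-0.9234,0,0,0,0],[0.0136,-0.9234,0,0,0,0],[0.0136,-0.9234,0,0,0,0],[0.0136,-0.9234,0,0,0,0],[0.0136,-0.9234,0.1,0,0,0],[0.0136,-0.9234,0.16,0,0,0],[0.0136,-0.9234,0.16,0,0,0]]'
python3 -m jog '[[0,0,0,0,0,0],[0,0,0,0,0,0],[0,0,0,0,0,0]]'
python3 - <<'E'
from h import *
S=cam("side");s=sense();p=s["tcp_pos"];print(p,s["eef_rot"],s["width"])
R=cv2.Rodrigues(s['eef_rot'])[0];print(R.T@(np.array([.516,.2485,.005])-p)/.5)
im=cv2.resize(S["img"][130:280,250:450],None,fx=4,fy=4,interpolation=cv2.INTER_CUBIC);cv2.imwrite("pics/f.png",im[:600])
E
```

```text
clock: 25.15
tcp_pos: [0.5092, -0.2132, 0.039]
eef_rot: [3.141, -0.002, 0.001]
ft_force: [-2.1, 1.9, 12.0]
width: 0.0476
clock: 25.95
tcp_pos: [0.5136, -0.215, 0.1637]
eef_rot: [3.137, -0.002, 0.018]
ft_force: [0.4, -0.7, 0.4]
width: 0.0857
clock: 27.15
tcp_pos: [0.512, 0.2473, 0.0721]
eef_rot: [3.137, 0.001, -0.015]
ft_force: [-0.1, -0.6, 0.5]
width: 0.0854
clock: 27.45
tcp_pos: [0.5181, 0.2486, 0.0793]
eef_rot: [-3.14, 0.003, -0.005]
ft_force: [-0.4, 0.3, -0.4]
width: 0.0854
[0.51801371 0.24862642 0.07919116] [-3.14000043  0.00320158 -0.00504019] 0.08539040914792045
[-0.00450299  0.00049694  0.14836804]
```

View pics/f.png

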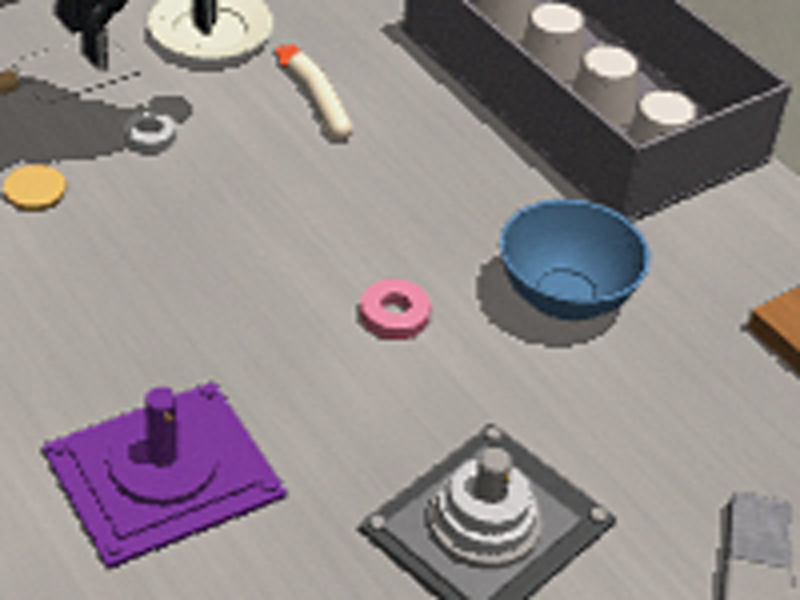

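```bash
python3 -m jog '[[-0.0045,0,0.06,0,0,0],[-0.0045,0,0.1,0,0,0],[-0.0045,0,0.13,0,0,0],[-0.0045,0,0.145,0,0,0],[-0.0045,0,0.145,0,0,0]]'
python3 -m jog '[[0,0,0,0,0,0],[0,0,0,0,0,0],[0,0,0,0,0,0],[0,0,0,0,0,0],[0,0,0,0,0,0],[0,0,0,0,0,0],[0,0,0,0,0,0],[0,0,0,0,0,0],[0,0,0,0,0,0]]' 0 20
python3 -m jog '[[0,0,0,0,0,0],[0,0,0,0,0,0],[0,0,0,0,0,-0.1],[0,0,0,0,0,-1],[0,0,0,0,0,-1],[0,0,0,0,0,-1],[0,0,0,0,0,-1],[0,0,0,0,0,-1],[0,0,0,0,0,-1],[0,0,0,0,0,-1],[0,0,0,0,0,-1],[0,0,0,0,0,-1]]' 1
python3 -m jog '[[0,0,0,0,0,-0.05],[0,0,0,0,0,-0.05],[0,0,0,0,0,-0.05],[0,0,0,0,0,-0.05]]'
python3 -c "
from h import *
print(sense()['eef_rot'],sense()['tcp_pos'])"
```

```text
clock: 28.0
tcp_pos: [0.5142, 0.2482, 0.0047]
eef_rot: [3.141, -0.002, -0.001]
ft_force: [-0.1, 0.2, -0.1]
width: 0.0854
clock: 28.9
tcp_pos: [0.515, 0.2488, 0.006]
eef_rot: [-3.141, 0.002, -0.003]
ft_force: [-1.4, -0.0, 4.8]
width: 0.0405
clock: 30.1
tcp_pos: [0.5141, 0.2484, 0.0045]
eef_rot: [-2.293, -2.147, 0.001]
ft_force: [0.2, -0.8, -0.9]
width: 0.0852
clock: 30.5
tcp_pos: [0.5142, 0.2484, 0.0047]
eef_rot: [-2.215, -2.227, 0.0]
ft_force: [-0.8, -0.4, -0.8]
width: 0.0851
[-2.21527943e+00 -2.22747717e+00  3.55363225e-04] [0.51417019 0.24844124 0.00468644]
```

```bash
python3 -m jog '[[0,0.0014,0,0,0,0.003],[0,0.0014,0,0,0,0.003],[0,0.0014,0,0,0,0.003],[0,0.0014,0,0,0,0.003],[0,0.0014,0,0,0,0.003],[0,0.0014,0,0,0,0.003],[0,0.0014,0,0,0,0.003],[0,0.0014,0,0,0,0.003],[0,0.0014,0,0,0,0.003]]' 0 80
python3 -m jog '[[0,0,-0.05,0,0,0],[0,0,-0.15,0,0,0],[0,0,-0.24,0,0,0],[0,0,-0.24,0,0,0],[0,0,-0.24,0,0,0],[0,0,-0.24,0,0,0]]'
python3 -c "
from h import *
s=sense();print(s['eef_rot'],s['joint_pos'])
R=cv2.Rodrigues(s['eef_rot'])[0];print(R.T@(np.array([.5093,-.2132,.095])-s['tcp_pos'])/.5)"
```

```text
clock: 31.4
tcp_pos: [0.5152, 0.2486, 0.0056]
eef_rot: [2.219, 2.223, 0.001]
ft_force: [-1.0, -0.2, 5.2]
width: 0.0379
clock: 32.0
tcp_pos: [0.5139, 0.248, 0.1235]
eef_rot: [-2.219, -2.223, 0.004]
ft_force: [-0.1, 0.0, -1.3]
width: 0.0382
[-2.21878204 -2.22298732  0.00354191] [ 4.49619694e-01  4.03205813e-01 -2.17357414e-01  9.52620891e-01
 -5.20002281e-06  4.47726183e-01]
[-0.92233403 -0.01085314  0.05805683]
```

```bash
python3 -m jog '[[-0.9223,-0.012,0,0,0,0],[-0.9223,-0.012,0,0,0,0],[-0.9223,-0.012,0,0,0,0],[-0.9223,-0.012,0,0,0,0],[-0.9223,-0.012,0,0,0,0],[-0.9223,-0.012,0,0,0,0],[-0.9223,-0.012,0,0,0,0],[-0.9223,-0.012,0,0,0,0],[-0.9223,-0.012,0,0,0,0],[-0.9223,-0.012,0,0,0,0],[-0.9223,-0.012,0.03,0,0,0],[-0.9223,-0.012,0.058,0,0,0]]'
python3 -m jog '[[0,0,0,0,0,0],[0,0,0,0,0,0],[0,0,0,0,0,0],[0,0,0,0,0,0]]'
```

```text
clock: 33.2
tcp_pos: [0.5086, -0.2127, 0.0938]
eef_rot: [-2.219, -2.22, 0.001]
ft_force: [-0.6, -0.7, -0.6]
width: 0.038
clock: 33.6
tcp_pos: [0.5104, -0.2125, 0.0964]
eef_rot: [2.218, 2.224, 0.001]
ft_force: [0.5, 0.3, 0.4]
width: 0.0377
```

```bash
for i in 1; do python3 -m jog '[[-0.0014,-0.002,0.01,0,0,0],[-0.0014,-0.002,0.02,0,0,0],[-0.0014,-0.002,0.022,0,0,0],[-0.0014,-0.002,0.022,0,0,0]]'
python3 -m jog '[[0,0,0.002,0,0,0],[0,0,0.004,0,0,0],[0,0,0.004,0,0,0]]'
python3 -m jog '[[0,0,0.002,0,0,0],[0,0,0.004,0,0,0],[0,0,0.004,0,0,0]]'
python3 -m jog '[[0,0,0.002,0,0,0],[0,0,0.004,0,0,0],[0,0,0.004,0,0,0]]'; done; python3 -c "
from h import *
print(sense()['wrist_torque'],sense()['ft_force'])"
```

```text
clock: 34.0
tcp_pos: [0.5085, -0.2132, 0.0844]
eef_rot: [-2.219, -2.223, 0.0]
ft_force: [-0.2, 0.0, -0.6]
width: 0.0378
clock: 34.3
tcp_pos: [0.5088, -0.2134, 0.0828]
eef_rot: [-2.219, -2.224, -0.0]
ft_force: [1.3, 0.7, 0.4]
width: 0.0375
clock: 34.6
tcp_pos: [0.5087, -0.2133, 0.0806]
eef_rot: [-2.219, -2.223, 0.0]
ft_force: [-0.3, 0.7, -0.3]
width: 0.038
clock: 34.9
tcp_pos: [0.5087, -0.2133, 0.0786]
eef_rot: [-2.219, -2.223, 0.0]
ft_force: [0.3, 0.8, -0.8]
width: 0.0376
[-0.01151124  0.00575451  0.003691  ] [ 0.34655257  0.82965989 -0.84918704]
```

```bash
for i in 1; do python3 -m jog '[[0,0.0006,0.003,0,0,0],[0,0.0006,0.006,0,0,0],[0,0.0006,0.006,0,0,0]]'
python3 -m jog '[[0,0,0.004,0,0,0],[0,0,0.004,0,0,0]]'
python3 -m jog '[[0,0,0.003,0,0,0],[0,0,0.003,0,0,0]]'
python3 -m jog '[[0,0,0.003,0,0,0],[0,0,0.003,0,0,0]]'; done
```

```text
clock: 35.2
tcp_pos: [0.5094, -0.2134, 0.0759]
eef_rot: [2.219, 2.223, 0.0]
ft_force: [0.4, 0.1, 0.9]
width: 0.0376
clock: 35.4
tcp_pos: [0.5097, -0.2136, 0.0748]
eef_rot: [2.218, 2.223, 0.001]
ft_force: [-0.5, 0.8, 6.3]
width: 0.0379
clock: 35.6
tcp_pos: [0.5098, -0.2135, 0.0729]
eef_rot: [2.218, 2.223, 0.002]
ft_force: [1.0, -0.5, 0.3]
width: 0.0377
clock: 35.8
tcp_pos: [0.5096, -0.2134, 0.0706]
eef_rot: [2.219, 2.223, 0.001]
ft_force: [2.2, 0.1, -0.4]
width: 0.038
```

```bash
for i in 1; do python3 -m jog '[[0,0,0.008,0,0,0],[0,0,0.016,0,0,0],[0,0,0.024,0,0,0],[0,0,0.027,0,0,0],[0,0,0.027,0,0,0],[0,0,0.027,0,0,0]]'
python3 -m jog '[[0,0,0.002,0,0,0],[0,0,0.002,0,0,0]]'
python3 -m jog '[[0,0,0.002,0,0,0],[0,0,0.002,0,0,0]]'
python3 -m jog '[[0,0,0.002,0,0,0],[0,0,0.002,0,0,0]]'
python3 -m jog '[[0,0,0.002,0,0,0],[0,0,0.002,0,0,0]]'; done
```

```text
clock: 36.4
tcp_pos: [0.5087, -0.2133, 0.0567]
eef_rot: [-2.219, -2.223, 0.001]
ft_force: [0.5, -0.2, -0.8]
width: 0.038
clock: 36.6
tcp_pos: [0.5087, -0.2132, 0.056]
eef_rot: [-2.219, -2.223, 0.001]
ft_force: [-0.1, 0.1, -0.4]
width: 0.038
clock: 36.8
tcp_pos: [0.5088, -0.2132, 0.0551]
eef_rot: [-2.219, -2.223, 0.0]
ft_force: [-0.4, -0.1, -0.0]
width: 0.0378
clock: 37.0
tcp_pos: [0.509, -0.2133, 0.0542]
eef_rot: [-2.219, -2.223, 0.0]
ft_force: [-0.2, 0.3, -0.6]
width: 0.038
clock: 37.2
tcp_pos: [0.5092, -0.2134, 0.0536]
eef_rot: [2.219, 2.223, 0.0]
ft_force: [-0.4, 0.6, 1.3]
width: 0.0379
```

```bash
python3 -m jog '[[0,0,0.002,0,0,0],[0,0,0.002,0,0,0]]'
python3 -m jog '[[0,0,-0.001,0,0,0],[0,0,-0.001,0,0,0],[0,0,-0.001,0,0,0],[0,0,-0.001,0,0,0],[0,0,-0.001,0,0,0],[0,0,-0.05,0,0,0],[0,0,-0.15,0,0,0],[0,0,-0.24,0,0,0],[0,0,-0.3,0,0,0],[0,0,-0.3,0,0,0]]' 1
python3 -m jog '[[0.3,0,0,0,0,0],[0.3,0,0,0,0,0],[0.3,0,0,0,0,0],[0.3,0,0,0,0,0],[0.3,0,0,0,0,0],[0.3,0,0,0,0,0]]'
python3 - <<'E'
from h import *
S=cam("side");T=cam("top");print(sense()["clock"])
a=cv2.resize(S["img"][222:292,332:412],None,fx=5,fy=5,interpolation=cv2.INTER_CUBIC)
b=cv2.resize(T["img"][160:230,360:440],None,fx=5,fy=5,interpolation=cv2.INTER_CUBIC)
cv2.imwrite("pics/g.png",np.hstack([a,b]))
E
```

```text
clock: 37.4
tcp_pos: [0.5093, -0.2134, 0.0535]
eef_rot: [2.219, 2.223, 0.001]
ft_force: [-2.2, 1.0, 9.1]
width: 0.0382
clock: 38.4
tcp_pos: [0.5123, -0.2147, 0.2075]
eef_rot: [2.213, 2.217, 0.006]
ft_force: [1.1, -0.1, 0.6]
width: 0.0855
clock: 39.0
tcp_pos: [0.5087, -0.0641, 0.2017]
eef_rot: [-2.22, -2.223, 0.001]
ft_force: [-0.5, -1.2, 0.6]
width: 0.0855
39.1
```

View pics/g.png

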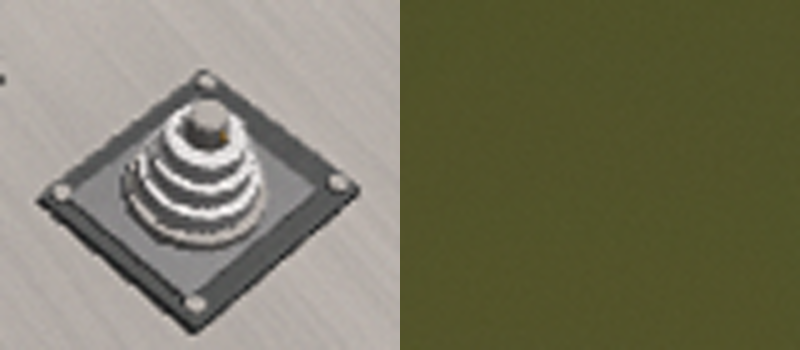

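The three rings sit stacked flat in the right order (tip of the arbor at about (208,115) in the left crop), and the gripper is clear. I'm handing in.

```bash
python3 -c "
from bench import *
print(close_job())"
```

```text
the job is handed in; nothing more can be done
None
```

The three rings are on the grey stand's arbor, large at the bottom, then medium, then small. I let go and handed the job in with the clock at about 39 s of the 72 s allowed.

- **Threading:** Each ring went over the arbor tip without jamming. The arbor is at about (0.509, −0.213).
- **Force:** The highest force I read was about 13 N, while pushing the large ring over the catches. I only read forces at the end of each short move, so brief peaks in between may have been higher.
- **Seating:** Each ring was pressed home with 9 to 12 N. They stopped with their undersides at about 20, 34 and 48 mm, which is what a flat stack should give.
- **Last check:** The final side picture shows the stack level, with the arbor tip showing above it and the gripper clear. In the top camera the arm hid the stand, so that view confirms nothing.
- **Other things on the bench:** I deliberately moved nothing else. An earlier side picture, taken before the small ring was picked up, showed the things in view in place. I did not take a whole-bench picture at the end.

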